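# Pack the last cheese wedges head to tail in the baking tray

## Task

Fill the gap in the small baking tray with the two cheese wedges that are still out, the one on the worktop and the one in the cutting cradle, heel to tip by turns, so that all four lie flat on the tray's floor inside its rim, the two packed ones still at their ends. The cradle lets you take its wedge only by the flanks and the gap leaves only the ends free, so first set that wedge down flat on the bare worktop, let go, and take it afresh. Lower the wedges, do not drop them, and leave the muffins and the cup where they are.

Things in the scene. Friction and masses are not known exactly. Their poses are not given: they have to be found in the camera images.
- wedge_a: Cheese wedge, yellow, thick end (heel) red; on the worktop, any heading. From above a right-angled trapezoid 62 mm long, 42 wide at heel, 24 at tip; 45 tall, 95 g. Origin: underside, mid-length; x from heel (-31 mm) to tip (+31), z up. One flank straight at y=-16.5 mm (square to both ends), the other slants 16 deg, from y=+25.5 at heel to +7.5 at tip. Bottom edges bevelled 3 mm.
- wedge_b: Cheese wedge, same shape, size and axes as wedge_a. Starts flat on the cradle's floor, its two ends facing the cradle's side walls, which are taller than it, so only its flanks can be gripped there.
- wedge_c: Cheese wedge like wedge_a, loose, already packed at the tray's -y end: origin near y=-53 mm in the tray, straight flank along the rim, heel to the tray's -x.
- wedge_d: Cheese wedge like wedge_a, loose, already packed at the tray's +y end: origin near y=+53 mm in the tray, straight flank along the rim, heel to the tray's +x.
- tray: Dark steel baking tray, fixed. Inside 68 mm (x) by 140 mm (y); floor 4 mm thick; rim 3 mm thick, top 14 mm above the worktop. Origin: centre of underside, z up. Holds four wedges in a row along y, heel to tip by turns, with 8 mm to spare along y in all, 6 along x. Packed wedges stand 35 mm above the rim: their ends can be gripped over it, but no finger fits between flanks.
- tray_place_c (a point): Point on the tray's floor, 18.5 mm from its centre to -y: where the origin of the wedge beside wedge_c belongs, heel to the tray's +x (slanted flank to wedge_c's slanted flank). Site axes as the tray's.
- tray_place_d (a point): Point on the tray's floor, 18.5 mm from its centre to +y: where the origin of the wedge beside wedge_d belongs, heel to the tray's -x (slanted flank to wedge_d's slanted flank). Site axes as the tray's.
- cradle: Aluminium cutting cradle, fixed: U-shaped channel 120 mm long along its y, open above and at both y ends, inside 70 mm wide (x); floor 3 mm thick, two side walls 3 mm thick, tops 50 mm above the worktop. Origin: centre of underside.
- wedge_a_heel (a point): Centre of the red heel face of wedge_a: in its frame x=-31, y=+4.5, z=22.5 mm.
- wedge_b_heel (a point): Centre of the red heel face of wedge_b: in its frame x=-31, y=+4.5, z=22.5 mm.
- muffin_1: Loose muffin in a white paper case, 66 mm across, 61 mm tall; bystander. Origin: centre of the underside.
- muffin_2: Loose muffin in a white paper case, 66 mm across, 61 mm tall; bystander. Origin: centre of the underside.
- cup: Loose steel cup, 60 mm across, 60 mm tall; bystander. Origin: centre of the underside.
There are look-alikes about, which are no part of the job. What is shaped like the wedge_d but blue, green or purple is not meant.

How it is judged:
On the way:
1. The wedge from the cradle has been set down flat on the bare worktop, outside cradle and tray, and let go of, at rest (height (world z) of wedge_b below 0.003 m and angle between wedge_b's own z axis and vertical below 0.08 rad and horizontal distance between wedge_b and cradle above 0.05 m and contact force between wedge_b and the fingers below 0.05 N and linear speed of wedge_b below 0.02 m/s), for 0.2 s.
At the end, for the whole second after the job is handed in: All four wedges at rest on the tray floor (within 4 mm, tilt under 0.08 rad, centred across it within 7 mm); a and b in the middle places (8 to 26 mm from centre along y), heel to +x beside c, to -x beside d; c and d over 40 mm from centre; muffins and cup within 30 mm of their starts (((y of wedge_a in the frame of tray between -0.026 and -0.008 m and x of wedge_a_heel in the frame of tray above 0.02 m and y of wedge_b in the frame of tray between 0.008 and 0.026 m and x of wedge_b_heel in the frame of tray below -0.02 m) or (y of wedge_a in the frame of tray between 0.008 and 0.026 m and x of wedge_a_heel in the frame of tray below -0.02 m and y of wedge_b in the frame of tray between -0.026 and -0.008 m and x of wedge_b_heel in the frame of tray above 0.02 m)) and z of wedge_a in the frame of tray between 0 and 0.008 m and angle between each of wedge_a, wedge_b, wedge_c, wedge_d's own z axis and vertical below 0.08 rad and x of wedge_a in the frame of tray between -0.007 and 0.007 m and linear speed of each of wedge_a, wedge_b, wedge_c, wedge_d below 0.02 m/s and z of wedge_b in the frame of tray between 0 and 0.008 m and x of wedge_b in the frame of tray between -0.007 and 0.007 m and z of wedge_c in the frame of tray between 0 and 0.008 m and x of wedge_c in the frame of tray between -0.007 and 0.007 m and z of wedge_d in the frame of tray between 0 and 0.008 m and x of wedge_d in the frame of tray between -0.007 and 0.007 m and y of wedge_c in the frame of tray below -0.04 m and y of wedge_d in the frame of tray above 0.04 m and distance of each of muffin_1, muffin_2, cup from where it was at the start of the episode below 0.03 m); the robot touches nothing.
It fails at once if A muffin or the cup is shifted by more than 30 mm or knocked over (distance of any of muffin_1, muffin_2, cup from where it was at the start of the episode above 0.03 m or angle between any of muffin_1, muffin_2, cup's own z axis and vertical above 0.5 rad).
It fails at once if A wedge is dropped or thrown: it moves faster than 0.7 m/s while no finger holds it (a fall of about 25 mm) ((linear speed of wedge_a above 0.7 m/s and contact force between wedge_a and the fingers below 0.05 N) or (linear speed of wedge_b above 0.7 m/s and contact force between wedge_b and the fingers below 0.05 N)).
It also fails if it takes over 69 s, if anything falls off the work surface, if the arm or the gripper's body presses on something with over 40 N, if the wrist force passes 120 N, or if a joint passes its speed limit or range.

## Robot

A 6-joint arm with a two-finger parallel gripper is mounted at the origin on the work surface. World frame = base frame: x ahead of the robot, y to its left, z up, the work surface at z = 0. Lengths are in m, angles in rad, forces in N, time in s.
With the tool pointing down it reaches from about 0.375 to 0.975 m from the base axis. Payload 3.8 kg.
Tool frame: the origin (TCP) lies at the very end of the fingers, on their centre line; the grasp point (between the pads) lies 19 mm behind it; z points along the fingers, y is the line along which they close (so a half turn about z gives the same grasp; the last joint's range is limited). The gripper opens to 85 mm and grips with 20 to 120 N. Pads are 22 mm wide; open, the fingers measure 114 mm over their backs; the gripper's body (76 mm by 85 mm) begins 54 mm behind the grasp point. The pads swing forward as they close: fully open they stand 13 mm farther back than shut.
Start: joints at [-1.361, 0.264, 1.604, -0, 1.274, -0.037], TCP at [0.165, -0.655, 0.196] pointing down, gripper open.
Joint ranges: [-2.63, 2.63], [-0.94, 2.18], [0.31, 2.57], [-1.31, 4.45], [0, 2.66], [-2.55, 2.55]. Speed limits (rad/s): [2.57, 2.57, 3.14, 3.14, 3.14, 3.14].

## Interface

Orientations are given as a rotation vector (axis times angle).
In Python, from workcell import read_state, read_camera, calibration, finish_job gives the robot as it stands.
- The arm moves only by the tool step_arm, never from a script. Its argument "commands" is a list of rows, each an object of numbers: "fingers": the gripper's target within -1 to 1 (shut at 1, half-way at 0, fully open at -1); "dx", "dy", "dz": the shift along the tool's x, y, z in m; "roll": the turn about the tool's z in degrees. In form: [{"fingers": .., "dx": .., "dy": .., "dz": .., "roll": ..}, ...]. A call has 1 to 8 rows; each row is the pose to reach, as a shift and turn from the pose commanded when the call began, along the tool's axes at that moment; what a row does not reach only later rows make up. A row lasts 1/8 s, in which the tool goes at most 62.5 mm and 10.7 degrees, less where a joint would pass 70% of its speed; a pose out of reach is approached as far as the arm can. A call with a gripper value outside its range is refused whole. The fingers move at their own pace and stop on an object; "squeeze" is the grip in N (left out, the last holds). Time passes only in rows, so rows that repeat a pose let the fingers close. It gives the time, the measured TCP pose, the force, the opening and the grip force at its end, in the units of the state.
- read_state(): the state, without advancing time (a new reading comes with each control period).
- read_camera(name): name is "side" or "top" or "wrist"; returns (picture, depth): 480x640x3 uint8, blue, green, red; 480x640 float32, m along the optical axis (not along the pixel's ray), 0 where there is no reading.
- calibration(name): a dict with "intrinsics" (3x3 intrinsics, pixels), "world_to_cam" (4x4, takes a point from world to camera coordinates). Camera axes: x right, y up, looking along -z (the intrinsics and any distortion apply to the point x, -y, -z); pixel columns grow to the right and rows downward; lengths in m; the calibration is good to about 2 mm. A picture is of the moment at which its call begins: read the wrist's pose just before it. calibration takes no time and is no camera call; for the wrist camera it gives the pose at the moment of the call.
- finish_job(): hands the job in; it is judged then, once.
The state is a dict: "time": time; "q": joint angles; "joint_vel": joint speeds; "joint_torque": joint torques, N m; "tool_pos": TCP position; "tcp_rot": TCP orientation; "wrist_force": force on the tool from outside, world axes, zero at the start; "torque": the same for the moment, N m; "width": opening from 0.0 (shut) to 1.0 (fully open); "grip_force": force on a finger pad.
Only numpy, scipy, OpenCV 4.12 (cv2) and the standard library are available. Lean on these libraries where they do the work, as an engineer would, in place of code of your own. Each camera call takes 0.05 s, during which the arm holds its last target. There are 200 camera calls.

## Working session

There is one attempt and no reset: what is moved stays moved. The work goes in short steps, Python scripts to look and compute and a tool call to move; the robot and the scene stay as the last step left them, time stands still between calls to the robot, and variables do not carry over. Pictures are saved under pics/ and viewed, at most 10 in all, crops included, and the job is handed in when it is done.

Besides the shell and the picture viewer there is one more tool, called after ">>>" by a JSON object that holds its "fn" and its "kwargs". step_arm: Moves the arm, as the interface text tells. Its arguments: {"type":"object","properties":{"commands":{"type":"array","items":{"type":"object","properties":{"fingers":{"type":"number"},"dx":{"type":"number"},"dy":{"type":"number"},"dz":{"type":"number"},"roll":{"type":"number"}}}},"squeeze":{"type":"number"}},"required":["commands"]}

```bash
ls; mkdir -p pics
python3 - <<'E'
from workcell import *
import cv2,numpy as np
s=read_state();print({k:np.round(v,3) for k,v in s.items()})
for n in("top","side"):
    p,d=read_camera(n);cv2.imwrite(f"pics/{n}0.png",p);np.savez(f"{n}0.npz",p=p,d=d)
    c=calibration(n);print(n,c)
E
```

```text
pics
{'time': np.float64(0.0), 'q': array([-1.361,  0.265,  1.605,  0.   ,  1.274, -0.037]), 'joint_vel': array([ 0.001,  0.   , -0.001, -0.   , -0.002,  0.001]), 'joint_torque': array([-1.0000e-03, -5.1511e+01, -3.6731e+01, -0.0000e+00,  1.3000e-02,
       -0.0000e+00]), 'tool_pos': array([ 0.165, -0.654,  0.194]), 'tcp_rot': array([-3.115, -0.386,  0.   ]), 'wrist_force': array([ 0.142, -0.547,  0.242]), 'torque': array([ 0.06 , -0.005, -0.   ]), 'grip_force': np.float64(0.0), 'width': np.float64(1.001)}
top {'intrinsics': array([[439.76055878,   0.        , 315.27315318],
       [  0.        , 439.76055878, 237.94825665],
       [  0.        ,   0.        ,   1.        ]]), 'world_to_cam': array([[ 9.57427751e-03, -9.99953955e-01,  6.49620730e-04,
        -2.41008327e-02],
       [ 9.98512770e-01,  9.59534356e-03,  5.36672843e-02,
        -5.86939707e-01],
       [-5.36710465e-02,  1.34829121e-04,  9.98558662e-01,
        -9.74735736e-01],
       [ 0.00000000e+00,  0.00000000e+00,  0.00000000e+00,
         1.00000000e+00]])}
side {'intrinsics': array([[507.16709146,   0.        , 320.70856067],
       [  0.        , 507.16709146, 240.64539381],
       [  0.        ,   0.        ,   1.        ]]), 'world_to_cam': array([[ 0.89227419, -0.45148839, -0.00223619, -0.53058997],
       [ 0.24284006,  0.47573636,  0.84540145, -0.18795507],
       [-0.3806251 , -0.75487294,  0.53412675, -0.66520171],
       [ 0.        ,  0.        ,  0.        ,  1.        ]])}
```

View pics/top0.png

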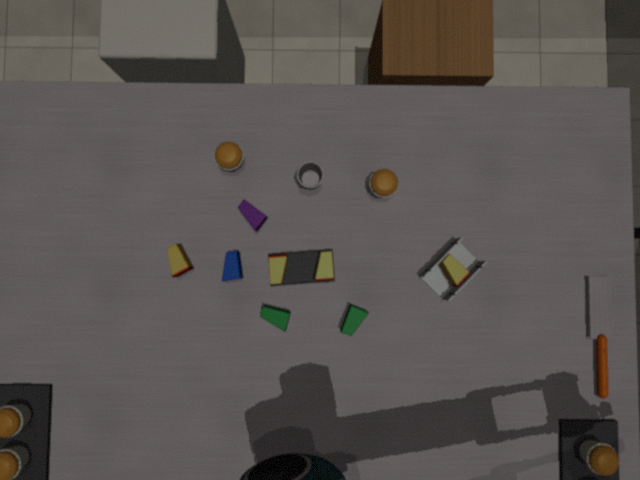

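```bash
cat > h.py <<'E'
import numpy as np,cv2
from scipy.optimize import least_squares
from workcell import *
T=np.array([[-31,-16.5],[-31,25.5],[31,7.5],[31,-16.5]])/1e3
def look(n,f=None):
    c=calibration(n);p,d=read_camera(n)
    if f: cv2.imwrite(f"pics/{f}.png",p)
    return c,p,d
def cloud(c,d):
    K=c["intrinsics"];M=np.linalg.inv(c["world_to_cam"])
    v,u=np.indices(d.shape);P=np.stack([(u-K[0,2])/K[0,0]*d,-(v-K[1,2])/K[1,1]*d,-d],-1)
    return P@M[:3,:3].T+M[:3,3]
def plane(c,uv,z):  # pixels -> world at height z
    K=c["intrinsics"];M=np.linalg.inv(c["world_to_cam"]);uv=np.asarray(uv,float)
    r=np.stack([(uv[:,0]-K[0,2])/K[0,0],-(uv[:,1]-K[1,2])/K[1,1],-np.ones(len(uv))],-1)@M[:3,:3].T
    return M[:3,3]+r*((z-M[2,3])/r[:,2])[:,None]
def pix(c,w):
    K=c["intrinsics"];q=np.asarray(w)@c["world_to_cam"][:3,:3].T+c["world_to_cam"][:3,3]
    return np.stack([K[0,0]*q[:,0]/-q[:,2]+K[0,2],-K[1,1]*q[:,1]/-q[:,2]+K[1,2]],-1)
def R(a): return np.array([[np.cos(a),-np.sin(a)],[np.sin(a),np.cos(a)]])
def bdist(q,V):
    D=[]
    for a,b in zip(V,np.roll(V,-1,0)):
        t=np.clip((q-a)@(b-a)/((b-a)@(b-a)),0,1);D.append(np.linalg.norm(q-a-t[:,None]*(b-a),axis=1))
    return np.min(D,0)
def fit(q,V=T,n=12):
    best=None
    for a in np.arange(n)*2*np.pi/n:
        m=q.mean(0)-R(a)@V.mean(0)
        r=least_squares(lambda s:bdist((q-s[:2])@R(s[2]),V),[*m,a],loss="soft_l1",f_scale=.002)
        if best is None or r.cost<best.cost: best=r
    return best.x,np.sqrt(np.mean(np.square(bdist((q-best.x[:2])@R(best.x[2]),V))))
def wedges(c,p,d,z,zt=.012):  # z: top height, gives list of (x,y,deg,rms mm,n)
    P=cloud(c,d);hsv=cv2.cvtColor(p,cv2.COLOR_BGR2HSV)
    m=(abs(P[...,2]-z)<zt)&(hsv[...,0]>20)&(hsv[...,0]<35)&(hsv[...,1]>70)&(hsv[...,2]>60)
    m=cv2.morphologyEx(m.astype(np.uint8),cv2.MORPH_OPEN,np.ones((3,3)))
    out=[]
    for k in cv2.findContours(cv2.resize(m,None,fx=4,fy=4,interpolation=cv2.INTER_LINEAR),0,1)[0]:
        if cv2.contourArea(k)<16*150: continue
        uv=(k[:,0]+.5)/4-.5;q=plane(c,uv,z)[:,:2]
        s,e=fit(q[::max(1,len(q)//200)])
        zz=np.median(P[m>0][np.linalg.norm(P[m>0][:,:2]-q.mean(0),axis=1)<.01][:,2])
        out.append((*s[:2].round(4),np.degrees(s[2]).round(1)%360,round(e*1e3,2),zz.round(4),len(q)))
    return out
E
python3 - <<'E'
from h import *
c=calibration("top");z=np.load("top0.npz")
for h in(.045,.049):print(h,*wedges(c,z["p"],z["d"],h),sep="\n")
E
```

```text
0.045
(np.float64(0.5115), np.float64(0.0655), np.float64(184.3), np.float64(3.05), np.float64(0.0491), 368)
(np.float64(0.5254), np.float64(-0.3194), np.float64(46.8), np.float64(1.82), np.float64(0.0482), 346)
(np.float64(0.5298), np.float64(-0.0407), np.float64(4.399999999999977), np.float64(1.85), np.float64(0.0493), 338)
(np.float64(0.542), np.float64(0.2868), np.float64(29.6), np.float64(2.52), np.float64(0.0449), 334)
0.049
(np.float64(0.5114), np.float64(0.0652), np.float64(184.3), np.float64(3.11), np.float64(0.0491), 368)
(np.float64(0.5255), np.float64(-0.3181), np.float64(46.8), np.float64(1.89), np.float64(0.048), 346)
(np.float64(0.5299), np.float64(-0.0407), np.float64(4.399999999999977), np.float64(1.93), np.float64(0.0493), 338)
(np.float64(0.542), np.float64(0.2856), np.float64(29.600000000000023), np.float64(2.6), np.float64(0.045), 334)
```

```bash
cat >> h.py <<'E'
def go(x,y,z,ty=None,s=None):  # shifts to bring TCP to x,y,z with tool y heading ty (deg)
    s=s or read_state();M=cv2.Rodrigues(np.array(s["tcp_rot"]))[0]
    d=M.T@(np.array([x,y,z])-s["tool_pos"]);h=np.degrees(np.arctan2(M[1,1],M[0,1]))
    r=0 if ty is None else -((ty-h+180)%360-180)
    print("t %.2f pos %s h %.1f tilt %.3f w %.2f F %s q6 %.2f-> d(mm) %s roll %.1f"%(s["time"],np.round(s["tool_pos"],4),h,M[2,2],s["width"],np.round(s["wrist_force"],1),s["q"][5],(d*1e3).round(1),r))
E
python3 -c "
from h import *
go(.50,-.32,.25,-43)
c=calibration('wrist');print(np.linalg.inv(c['world_to_cam']).round(3),c['intrinsics'])"
```

```text
t 0.10 pos [ 0.1648 -0.6538  0.1946] h -75.9 tilt -1.000 w 1.00 F [-0.1 -0.3 -1. ] q6 -0.04-> d(mm) [ 406.7 -241.9  -54.9] roll -32.9
[[ 0.244  0.93   0.276  0.236]
 [-0.97   0.235  0.066 -0.636]
 [-0.003 -0.284  0.959  0.374]
 [ 0.     0.     0.     1.   ]] [[404.33716153   0.         314.78675878]
 [  0.         404.33716153 242.45353545]
 [  0.           0.           1.        ]]
```

>>> {"fn": "step_arm", "kwargs": {"commands": [{"dx": 0.06, "dy": -0.035, "dz": -0.03, "roll": -5, "fingers": -1}, {"dx": 0.12, "dy": -0.07, "dz": -0.04, "roll": -10, "fingers": -1}, {"dx": 0.18, "dy": -0.105, "dz": -0.05, "roll": -18, "fingers": -1}, {"dx": 0.24, "dy": -0.14, "dz": -0.05, "roll": -26, "fingers": -1}, {"dx": 0.3, "dy": -0.178, "dz": -0.05, "roll": -33, "fingers": -1}, {"dx": 0.36, "dy": -0.212, "dz": -0.05, "roll": -33, "fingers": -1}, {"dx": 0.407, "dy": -0.242, "dz": -0.05, "roll": -33, "fingers": -1}, {"dx": 0.407, "dy": -0.242, "dz": -0.05, "roll": -33, "fingers": -1}], "squeeze": 40}}

```text
time: 1.1
tool_pos: [0.5018, -0.318, 0.2453]
tcp_rot: [-2.878, -1.258, 0.0]
wrist_force: [0.0, -0.9, 0.5]
width: 1.0
grip_force: 0.0
```

```bash
python3 -c "
from h import *
go(.525,-.319,.10,-43)
c,p,d=look('wrist','w1')
np.savez('w1.npz',p=p,d=d)
print(*wedges(c,p,d,.048),sep='\n')
go(.525,-.319,.10,-43)"
```

```text
t 1.10 pos [ 0.5018 -0.318   0.2453] h -42.8 tilt -1.000 w 1.00 F [ 0.  -0.9  0.5] q6 0.14-> d(mm) [ 15.   17.9 145.3] roll 0.2
(np.float64(0.5295), np.float64(-0.3173), np.float64(48.1), np.float64(4.13), np.float64(0.0496), 704)
t 1.15 pos [ 0.5049 -0.3145  0.2452] h -42.6 tilt -1.000 w 1.00 F [ 1.   2.2 -0.5] q6 0.14-> d(mm) [  9.7  18.  145.3] roll 0.4
```

View pics/w1.png

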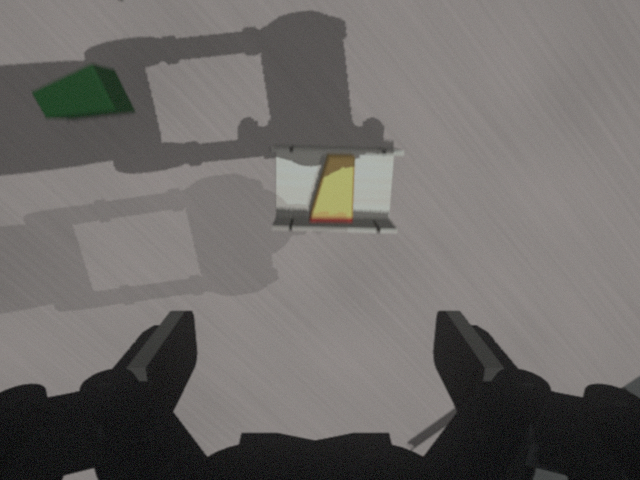

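```bash
sed -i 's/hsv\[...,0\]>20)/hsv[...,0]>15)/; s/hsv\[...,2\]>60)/hsv[...,2]>35)/' h.py; python3 -c "
from h import *
z=np.load('w1.npz');hsv=cv2.cvtColor(z['p'],cv2.COLOR_BGR2HSV)
print(hsv[165,340],hsv[195,340],hsv[220,340])
c,p,d=look('wrist')
np.savez('w2.npz',p=p,d=d)
print(*wedges(c,p,d,.048),sep='\n')
P=cloud(c,d);print(P[170,340],P[200,340])
# cradle wall tops
m=(abs(P[...,2]-.05)<.004)&(hsv[...,1]<50);m=m&(np.hypot(P[...,0]-.53,P[...,1]+.32)<.12)
q=P[m][:,:2];print(len(q),q.mean(0),cv2.minAreaRect(q.astype(np.float32)*1000))
go(.525,-.319,.10,-43)"
```

```text
[ 19 112 118] [ 30  95 172] [  2 136 122]
(np.float64(0.5264), np.float64(-0.3196), np.float64(47.1), np.float64(1.22), np.float64(0.0497), 792)
[ 0.54398446 -0.30574615  0.05044707] [ 0.52536501 -0.32680076  0.04885324]
1215 [ 0.51556876 -0.32975117] ((523.2421264648438, -322.7962341308594), (76.8957748413086, 119.57269287109375), 45.578269958496094)
t 1.20 pos [ 0.5029 -0.3168  0.2451] h -42.6 tilt -1.000 w 1.00 F [-0.2 -1.1 -0.1] q6 0.14-> d(mm) [ 13.1  17.9 145.2] roll 0.4
```

>>> {"fn": "step_arm", "kwargs": {"commands": [{"dx": 0.013, "dy": 0.018, "dz": 0.05, "fingers": -1}, {"dx": 0.013, "dy": 0.018, "dz": 0.1, "fingers": -1}, {"dx": 0.013, "dy": 0.018, "dz": 0.13, "fingers": -1}, {"dx": 0.013, "dy": 0.018, "dz": 0.13, "fingers": -1}, {"dx": 0.013, "dy": 0.018, "dz": 0.13, "fingers": -1}]}}

```text
invalid input
```

```bash
python3 -c "
from h import *
go(.524,-.3215,.012,-43)
c,p,d=look('wrist','w3')
print(*wedges(c,p,d,.048),sep='\n')
go(.524,-.3215,.012,-43)"
```

```text
t 1.20 pos [ 0.5029 -0.3168  0.2451] h -42.6 tilt -1.000 w 1.00 F [-0.2 -1.1 -0.1] q6 0.14-> d(mm) [ 10.4  19.  233.1] roll 0.4
(np.float64(0.5259), np.float64(-0.3201), np.float64(46.4), np.float64(1.15), np.float64(0.0496), 834)
t 1.25 pos [ 0.5014 -0.3185  0.2451] h -42.6 tilt -1.000 w 1.00 F [-0.1 -0.5  0.9] q6 0.14-> d(mm) [ 13.1  18.9 233.1] roll 0.4
```

>>> {"fn": "step_arm", "kwargs": {"commands": [{"dx": 0.013, "dy": 0.019, "dz": 0.05, "roll": 0, "fingers": -1}, {"dx": 0.013, "dy": 0.019, "dz": 0.1, "roll": 0, "fingers": -1}, {"dx": 0.013, "dy": 0.019, "dz": 0.13, "roll": 0, "fingers": -1}, {"dx": 0.013, "dy": 0.019, "dz": 0.13, "roll": 0, "fingers": -1}, {"dx": 0.013, "dy": 0.019, "dz": 0.13, "roll": 0, "fingers": -1}], "squeeze": 40}}

```text
time: 1.88
tool_pos: [0.5235, -0.3251, 0.1172]
tcp_rot: [2.879, 1.254, 0.001]
wrist_force: [1.1, -0.3, 0.5]
width: 0.996
grip_force: 0.0
```

```bash
python3 -c "
from h import *
c,p,d=look('wrist','w3')
print(*wedges(c,p,d,.048),sep='\n')
go(.524,-.3215,.012,-43)"
```

```text
(np.float64(0.5263), np.float64(-0.3202), np.float64(46.7), np.float64(1.01), np.float64(0.0495), 1198)
t 1.93 pos [ 0.5241 -0.3253  0.118 ] h -42.9 tilt -1.000 w 1.00 F [-0.4  0.1  0.3] q6 0.15-> d(mm) [  2.7  -3.  106. ] roll 0.1
```

View pics/w3.png

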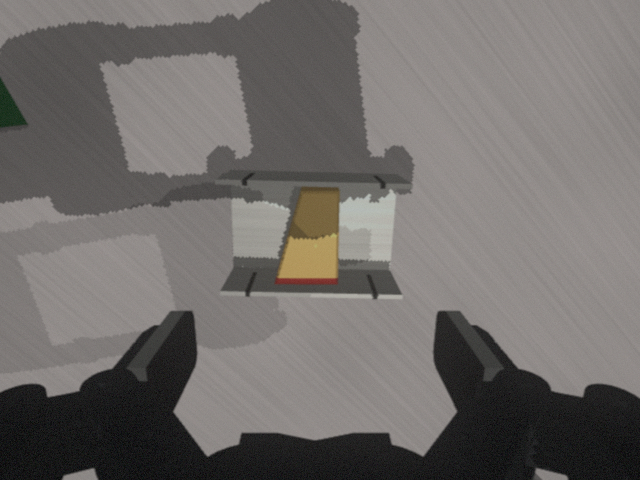

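>>> {"fn": "step_arm", "kwargs": {"commands": [{"dx": 0.002, "dy": -0.003, "dz": 0.04, "roll": 0, "fingers": -1}, {"dx": 0.002, "dy": -0.003, "dz": 0.08, "roll": 0, "fingers": -1}, {"dx": 0.002, "dy": -0.003, "dz": 0.104, "roll": 0, "fingers": -1}, {"dx": 0.002, "dy": -0.003, "dz": 0.104, "roll": 0, "fingers": 1}, {"dx": 0.002, "dy": -0.003, "dz": 0.104, "roll": 0, "fingers": 1}, {"dx": 0.002, "dy": -0.003, "dz": 0.104, "roll": 0, "fingers": 1}, {"dx": 0.002, "dy": -0.003, "dz": 0.104, "roll": 0, "fingers": 1}, {"dx": 0.002, "dy": -0.003, "dz": 0.104, "roll": 0, "fingers": 1}], "squeeze": 40}}

```text
time: 2.92
tool_pos: [0.5228, -0.3207, 0.0126]
tcp_rot: [2.878, 1.256, 0.001]
wrist_force: [-0.7, 1.3, 2.3]
width: 0.002
grip_force: 1.1
```

```bash
python3 -c "
from h import *
go(.524,-.3215,.12,-43)"
```

```text
t 2.92 pos [ 0.5228 -0.3207  0.0126] h -42.9 tilt -1.000 w 0.00 F [-0.7  1.3  2.3] q6 0.16-> d(mm) [   0.2    1.6 -107.4] roll 0.1
```

```bash
python3 -c "
from h import *
c,p,d=look('wrist','w4');look('side','s4')
p2=cv2.imread('pics/s4.png');
cv2.imwrite('pics/c4.png',np.hstack([p[:, 100:500],cv2.resize(p2[100:400,200:600],(400,480))[:, :]]))
print(*wedges(c,p,d,.048,.03),sep='\n')"
```

```text
(np.float64(0.5247), np.float64(-0.3209), np.float64(46.3), np.float64(4.5), np.float64(0.0496), 1612)
```

View pics/c4.png

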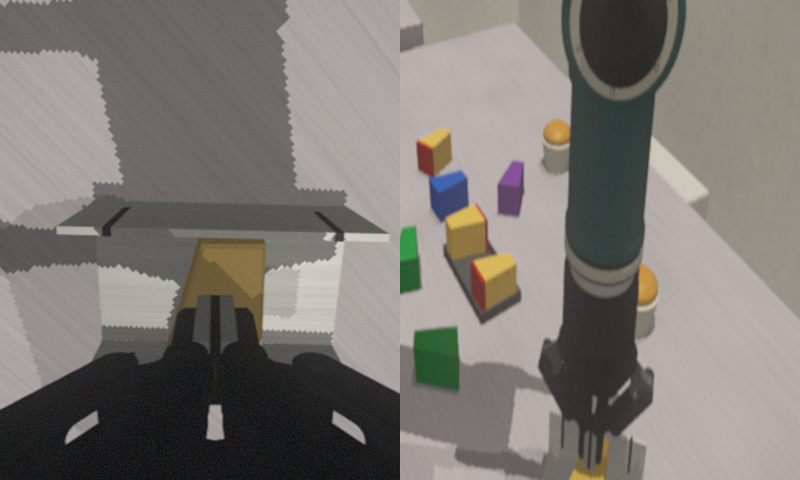

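```bash
python3 -c "
from h import *
s=read_state();print(s['time'],s['q'],s['tool_pos'],s['width'],s['grip_force'],s['joint_torque'])
c,p,d=look('wrist');P=cloud(c,d)
for v in(250,280,297,305,320,340):print(v,[P[v,u].round(3).tolist() for u in(290,305,325,340)])
q=pix(c,[s['tool_pos']]);print(q)
"
```

```text
3.025 [-5.90648926e-01  3.20173521e-01  1.89673511e+00  4.39275849e-05
  9.23775420e-01  1.57328113e-01] [ 0.52278615 -0.32053073  0.01256133] 0.002555450504986111 2.0661045983433723 [-3.22828337e-02 -4.61752439e+01 -2.94245446e+01 -4.80706687e-03
 -2.99465116e-01  5.74814276e-04]
250 [[0.524, -0.302, 0.005], [0.539, -0.297, 0.049], [0.545, -0.302, 0.05], [0.549, -0.306, 0.05]]
280 [[0.526, -0.303, 0.047], [0.531, -0.306, 0.049], [0.537, -0.311, 0.05], [0.541, -0.315, 0.049]]
297 [[0.522, -0.307, 0.049], [0.528, -0.309, 0.056], [0.534, -0.314, 0.056], [0.536, -0.32, 0.05]]
305 [[0.52, -0.309, 0.05], [0.529, -0.309, 0.063], [0.534, -0.314, 0.062], [0.534, -0.323, 0.049]]
320 [[0.522, -0.309, 0.067], [0.529, -0.309, 0.074], [0.533, -0.314, 0.074], [0.535, -0.32, 0.067]]
340 [[0.523, -0.309, 0.079], [0.529, -0.31, 0.087], [0.533, -0.313, 0.087], [0.534, -0.32, 0.079]]
[[314.69588518 283.1516684 ]]
```

>>> {"fn": "step_arm", "kwargs": {"commands": [{"dx": 0, "dy": 0, "dz": -0.005, "roll": 0, "fingers": 1}, {"dx": 0, "dy": 0, "dz": -0.01, "roll": 0, "fingers": 1}, {"dx": 0, "dy": 0, "dz": -0.01, "roll": 0, "fingers": 1}], "squeeze": 40}}

```text
time: 3.45
tool_pos: [0.5227, -0.3206, 0.0223]
tcp_rot: [2.879, 1.256, 0.001]
wrist_force: [-0.8, 0.0, -0.4]
width: 0.0
grip_force: 0.0
```

```bash
python3 -c "
from h import *
go(.524,-.3215,.12,-43);s=read_state();print(s['grip_force'],s['width'])
c,p,d=look('wrist','w5');P=cloud(c,d)
for v in(250,260,270,280,290,297,305,320,340):print(v,[P[v,u].round(3).tolist() for u in(290,305,325,340)])
"
```

```text
t 3.45 pos [ 0.5227 -0.3206  0.0223] h -42.9 tilt -1.000 w 0.00 F [-0.8  0.  -0.4] q6 0.16-> d(mm) [  0.2   1.6 -97.7] roll 0.1
0.0 0.00029828495744815993
250 [[0.521, -0.304, 0.005], [0.537, -0.299, 0.05], [0.543, -0.305, 0.05], [0.547, -0.309, 0.05]]
260 [[0.517, -0.308, 0.004], [0.534, -0.302, 0.05], [0.54, -0.308, 0.048], [0.545, -0.312, 0.05]]
270 [[0.522, -0.305, 0.033], [0.531, -0.306, 0.05], [0.537, -0.311, 0.048], [0.542, -0.315, 0.05]]
280 [[0.523, -0.305, 0.048], [0.528, -0.309, 0.049], [0.534, -0.314, 0.05], [0.539, -0.318, 0.049]]
290 [[0.521, -0.308, 0.05], [0.525, -0.312, 0.049], [0.531, -0.318, 0.049], [0.536, -0.322, 0.049]]
297 [[0.519, -0.31, 0.049], [0.528, -0.309, 0.065], [0.534, -0.314, 0.067], [0.533, -0.324, 0.048]]
305 [[0.516, -0.312, 0.05], [0.528, -0.309, 0.072], [0.534, -0.314, 0.073], [0.531, -0.327, 0.049]]
320 [[0.522, -0.309, 0.075], [0.529, -0.309, 0.084], [0.533, -0.314, 0.083], [0.535, -0.32, 0.076]]
340 [[0.523, -0.309, 0.09], [0.529, -0.31, 0.095], [0.533, -0.313, 0.097], [0.534, -0.32, 0.09]]
```

View pics/w5.png

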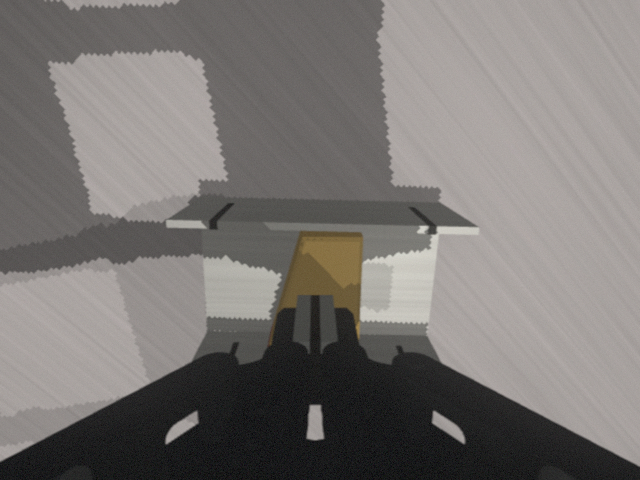

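>>> {"fn": "step_arm", "kwargs": {"commands": [{"dx": 0, "dy": 0, "dz": -0.05, "roll": 0, "fingers": 1}, {"dx": 0, "dy": 0, "dz": -0.07, "roll": 0, "fingers": -1}, {"dx": 0, "dy": 0, "dz": -0.07, "roll": 0, "fingers": -1}, {"dx": 0, "dy": 0, "dz": -0.07, "roll": 0, "fingers": -1}, {"dx": 0, "dy": 0, "dz": -0.07, "roll": 0, "fingers": -1}], "squeeze": 40}}

```text
time: 4.12
tool_pos: [0.5211, -0.3195, 0.0897]
tcp_rot: [-2.877, -1.255, 0.003]
wrist_force: [0.1, 0.3, -0.2]
width: 0.847
grip_force: 0.0
```

```bash
python3 -c "
from h import *
c,p,d=look('wrist','w6');
s=read_state();go(.524,-.3215,.12,-43,s)
P=cloud(c,d);M=cv2.Rodrigues(np.array(s['tcp_rot']))[0]
L=(P-s['tool_pos'])@M
print(s['width'])
for v in(308,314,320,330,350):print(v,[(L[v,u]*1e3).round(0).tolist() for u in(170,180,190,440,450,460)])
print(*wedges(c,p,d,.048),sep='\n')
"
```

```text
t 4.17 pos [ 0.5212 -0.3196  0.0899] h -42.9 tilt -1.000 w 0.92 F [ 0.7  1.  -0.3] q6 0.16-> d(mm) [  0.5   3.3 -30.1] roll 0.1
0.9243084854430046
308 [[-56.0, -106.0, 89.0], [-56.0, -98.0, 89.0], [-55.0, -91.0, 88.0], [-55.0, 90.0, 88.0], [-55.0, 97.0, 88.0], [-56.0, 105.0, 89.0]]
314 [[-61.0, -106.0, 89.0], [-61.0, -99.0, 90.0], [12.0, -42.0, -57.0], [12.0, 42.0, -57.0], [-60.0, 98.0, 88.0], [-60.0, 106.0, 88.0]]
320 [[-65.0, -106.0, 89.0], [8.0, -47.0, -54.0], [12.0, -41.0, -60.0], [12.0, 40.0, -61.0], [8.0, 47.0, -52.0], [-65.0, 106.0, 88.0]]
330 [[8.0, -48.0, -61.0], [12.0, -42.0, -67.0], [12.0, -39.0, -67.0], [12.0, 39.0, -67.0], [12.0, 42.0, -67.0], [8.0, 48.0, -60.0]]
350 [[12.0, -41.0, -79.0], [13.0, -38.0, -80.0], [10.0, -36.0, -76.0], [11.0, 36.0, -76.0], [12.0, 38.0, -79.0], [13.0, 40.0, -80.0]]
(np.float64(0.5263), np.float64(-0.3202), np.float64(46.8), np.float64(0.94), np.float64(0.0496), 1340)
```

>>> {"fn": "step_arm", "kwargs": {"commands": [{"dx": 0, "dy": 0.003, "dz": 0.04, "roll": 0, "fingers": -1}, {"dx": 0, "dy": 0.003, "dz": 0.08, "roll": 0, "fingers": -1}, {"dx": 0, "dy": 0.003, "dz": 0.11, "roll": 0, "fingers": -1}, {"dx": 0, "dy": 0.003, "dz": 0.123, "roll": 0, "fingers": -1}, {"dx": 0, "dy": 0.003, "dz": 0.123, "roll": 0, "fingers": -1}], "squeeze": 40}}

```text
time: 4.8
tool_pos: [0.5236, -0.3217, -0.0326]
tcp_rot: [-2.877, -1.255, 0.002]
wrist_force: [0.2, 0.2, 1.2]
width: 0.997
grip_force: 0.0
```

>>> {"fn": "step_arm", "kwargs": {"commands": [{"dx": 0, "dy": 0, "dz": 0, "roll": 0, "fingers": 1}, {"dx": 0, "dy": 0, "dz": 0, "roll": 0, "fingers": 1}, {"dx": 0, "dy": 0, "dz": 0, "roll": 0, "fingers": 1}, {"dx": 0, "dy": 0, "dz": 0, "roll": 0, "fingers": 1}], "squeeze": 40}}

```text
time: 5.3
tool_pos: [0.5259, -0.3233, -0.0297]
tcp_rot: [2.877, 1.255, 0.002]
wrist_force: [0.3, 0.4, 5.3]
width: 0.405
grip_force: 39.4
```

>>> {"fn": "step_arm", "kwargs": {"commands": [{"dx": 0, "dy": 0, "dz": -0.01, "roll": 0, "fingers": 1}, {"dx": 0, "dy": 0, "dz": -0.03, "roll": 0, "fingers": 1}, {"dx": 0, "dy": 0, "dz": -0.06, "roll": 0, "fingers": 1}, {"dx": 0, "dy": 0, "dz": -0.09, "roll": 0, "fingers": 1}, {"dx": 0, "dy": 0, "dz": -0.09, "roll": 0, "fingers": 1}], "squeeze": 40}}

```text
time: 5.92
tool_pos: [0.5272, -0.3241, 0.0632]
tcp_rot: [2.874, 1.254, 0.006]
wrist_force: [0.8, 0.4, -0.9]
width: 0.402
grip_force: 38.9
```

```bash
python3 -c "
from h import *
go(.55,-.18,.06,94)
c,p,d=look('wrist','w7')
cv2.imwrite('pics/c7.png',p[100:480,120:520])
P=cloud(c,d);hsv=cv2.cvtColor(p,cv2.COLOR_BGR2HSV)
m=(abs(P[...,2]-.135)<.03)&(hsv[...,0]<35)&(hsv[...,1]>70);print(m.sum(),np.percentile(P[m][:,2],[5,50,95]),P[m].mean(0))
"
```

```text
t 5.92 pos [ 0.5272 -0.3241  0.0632] h -42.9 tilt -1.000 w 0.40 F [ 0.8  0.4 -0.9] q6 0.16-> d(mm) [121.1 -81.4   2.8] roll -136.9
19258 [0.11816468 0.14221018 0.14326845] [ 0.53513293 -0.31736209  0.13927864]
```

View pics/c7.png

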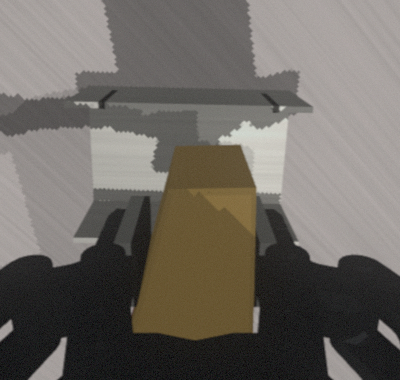

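>>> {"fn": "step_arm", "kwargs": {"commands": [{"dx": 0.017, "dy": -0.011, "dz": 0, "roll": -10, "fingers": 1}, {"dx": 0.037, "dy": -0.025, "dz": 0, "roll": -20, "fingers": 1}, {"dx": 0.057, "dy": -0.038, "dz": 0, "roll": -30, "fingers": 1}, {"dx": 0.077, "dy": -0.051, "dz": 0, "roll": -40, "fingers": 1}, {"dx": 0.097, "dy": -0.064, "dz": 0, "roll": -50, "fingers": 1}, {"dx": 0.11, "dy": -0.073, "dz": 0, "roll": -60, "fingers": 1}, {"dx": 0.117, "dy": -0.078, "dz": 0, "roll": -70, "fingers": 1}, {"dx": 0.117, "dy": -0.078, "dz": 0, "roll": -80, "fingers": 1}], "squeeze": 40}}

```text
time: 6.98
tool_pos: [0.5455, -0.1821, 0.0571]
tcp_rot: [-1.387, -2.815, 0.0]
wrist_force: [0.2, 0.3, -1.0]
width: 0.401
grip_force: 38.9
```

>>> {"fn": "step_arm", "kwargs": {"commands": [{"dx": 0, "dy": 0, "dz": 0.01, "roll": -10, "fingers": 1}, {"dx": 0, "dy": 0, "dz": 0.03, "roll": -20, "fingers": 1}, {"dx": 0, "dy": 0, "dz": 0.05, "roll": -30, "fingers": 1}, {"dx": 0, "dy": 0, "dz": 0.06, "roll": -40, "fingers": 1}, {"dx": 0, "dy": 0, "dz": 0.07, "roll": -50, "fingers": 1}, {"dx": 0, "dy": 0, "dz": 0.08, "roll": -57, "fingers": 1}, {"dx": 0, "dy": 0, "dz": 0.08, "roll": -57, "fingers": 1}], "squeeze": 40}}

```text
time: 7.85
tool_pos: [0.5446, -0.1826, -0.0235]
tcp_rot: [0.111, -3.135, -0.003]
wrist_force: [-0.7, -0.3, -1.8]
width: 0.4
grip_force: 38.9
```

```bash
python3 -c "
from h import *
go(.55,-.185,-.034,94)
c,p,d=look('wrist','w8')
P=cloud(c,d);hsv=cv2.cvtColor(p,cv2.COLOR_BGR2HSV)
m=(abs(P[...,2]-.06)<.02)&(hsv[...,0]<35)&(hsv[...,0]>15)&(hsv[...,1]>70);print(m.sum(),np.percentile(P[m][:,2],[5,50,95]),P[m].mean(0))
"
```

```text
t 7.85 pos [ 0.5446 -0.1826 -0.0235] h 94.1 tilt -1.000 w 0.40 F [-0.7 -0.3 -1.8] q6 -2.01-> d(mm) [-5.3 -2.8 10.5] roll 0.1
17447 [0.04751028 0.05566515 0.05664857] [ 0.53812603 -0.1806541   0.05488384]
```

>>> {"fn": "step_arm", "kwargs": {"commands": [{"dx": 0, "dy": 0, "dz": 0.006, "roll": 0, "fingers": 1}, {"dx": 0, "dy": 0, "dz": 0.0115, "roll": 0, "fingers": 1}, {"dx": 0, "dy": 0, "dz": 0.0115, "roll": 0, "fingers": 1}, {"dx": 0, "dy": 0, "dz": 0.0115, "roll": 0, "fingers": 1}], "squeeze": 40}}

```text
time: 8.4
tool_pos: [0.547, -0.1836, -0.0327]
tcp_rot: [-0.113, 3.139, -0.0]
wrist_force: [-0.9, -0.1, -0.1]
width: 0.405
grip_force: 38.8
```

>>> {"fn": "step_arm", "kwargs": {"commands": [{"dx": 0, "dy": 0, "dz": 0, "roll": 0, "fingers": -1}, {"dx": 0, "dy": 0, "dz": 0, "roll": 0, "fingers": -1}, {"dx": 0, "dy": 0, "dz": 0, "roll": 0, "fingers": -1}, {"dx": 0, "dy": 0, "dz": 0, "roll": 0, "fingers": -1}, {"dx": 0, "dy": 0, "dz": -0.04, "roll": 0, "fingers": -1}, {"dx": 0, "dy": 0, "dz": -0.08, "roll": 0, "fingers": -1}, {"dx": 0, "dy": 0, "dz": -0.1, "roll": 10, "fingers": -1}, {"dx": 0, "dy": 0, "dz": -0.1, "roll": 10, "fingers": -1}], "squeeze": 40}}

```text
time: 9.4
tool_pos: [0.5489, -0.1843, 0.0696]
tcp_rot: [0.158, 3.133, -0.002]
wrist_force: [0.5, -0.6, -0.5]
width: 1.002
grip_force: 0.0
```

```bash
python3 -c "
from h import *
c,p,d=look('wrist','w9')
print(*wedges(c,p,d,.045),sep='\n')
go(.55,-.185,.06,4)
"
```

```text
(np.float64(0.5462), np.float64(-0.1813), np.float64(185.2), np.float64(1.01), np.float64(0.0466), 1392)
(np.float64(0.5333), np.float64(-0.0425), np.float64(4.6), np.float64(3.16), np.float64(0.0507), 1734)
t 9.45 pos [ 0.5475 -0.1838  0.0678] h 84.3 tilt -1.000 w 1.00 F [-0.6  0.3 -0.8] q6 -1.84-> d(mm) [-2.6 -1.   7.8] roll 80.3
```

>>> {"fn": "step_arm", "kwargs": {"commands": [{"dx": 0.004, "dy": 0.02, "dz": -0.03, "roll": 10, "fingers": -1}, {"dx": 0.01, "dy": 0.05, "dz": -0.05, "roll": 20, "fingers": -1}, {"dx": 0.016, "dy": 0.08, "dz": -0.052, "roll": 30, "fingers": -1}, {"dx": 0.022, "dy": 0.11, "dz": -0.052, "roll": 40, "fingers": -1}, {"dx": 0.03, "dy": 0.14, "dz": -0.052, "roll": 50, "fingers": -1}, {"dx": 0.034, "dy": 0.161, "dz": -0.052, "roll": 60, "fingers": -1}, {"dx": 0.034, "dy": 0.161, "dz": -0.052, "roll": 70, "fingers": -1}, {"dx": 0.034, "dy": 0.161, "dz": -0.052, "roll": 79, "fingers": -1}], "squeeze": 40}}

```text
time: 10.45
tool_pos: [0.528, -0.0193, 0.117]
tcp_rot: [-2.119, -2.315, 0.004]
wrist_force: [0.4, -0.9, -0.7]
width: 1.002
grip_force: 0.0
```

>>> {"fn": "step_arm", "kwargs": {"commands": [{"dx": 0, "dy": 0, "dz": 0, "roll": 0, "fingers": -1}, {"dx": 0, "dy": 0, "dz": 0, "roll": 0, "fingers": -1}], "squeeze": 40}}

```text
time: 10.7
tool_pos: [0.5288, -0.0199, 0.1181]
tcp_rot: [-2.114, -2.321, 0.002]
wrist_force: [-0.7, -0.1, -0.1]
width: 1.001
grip_force: 0.0
```

```bash
python3 -c "
from h import *
c,p,d=look('wrist','w10');np.savez('w10.npz',p=p,d=d,K=c['intrinsics'],W=c['world_to_cam'])
for h in (.045,.049): print(*wedges(c,p,d,h),sep='\n')
go(.55,-.185,.06,5)
"
```

```text
(np.float64(0.5518), np.float64(-0.1559), np.float64(226.1), np.float64(6.75), np.float64(0.0442), 802)
(np.float64(0.5314), np.float64(-0.0398), np.float64(3.5), np.float64(1.94), np.float64(0.0505), 1160)
(np.float64(0.5146), np.float64(0.0658), np.float64(184.5), np.float64(1.26), np.float64(0.0506), 1372)
(np.float64(0.5519), np.float64(-0.1511), np.float64(231.1), np.float64(6.07), np.float64(0.0449), 770)
(np.float64(0.5317), np.float64(-0.0389), np.float64(4.1), np.float64(1.73), np.float64(0.0505), 1152)
(np.float64(0.5145), np.float64(0.0656), np.float64(184.4), np.float64(1.56), np.float64(0.0506), 1372)
t 10.75 pos [ 0.5291 -0.02    0.1185] h 5.3 tilt -1.000 w 1.00 F [-0.  -0.4  0.3] q6 -0.18-> d(mm) [-166.3    5.7   58.4] roll 0.3
```

View pics/w10.png

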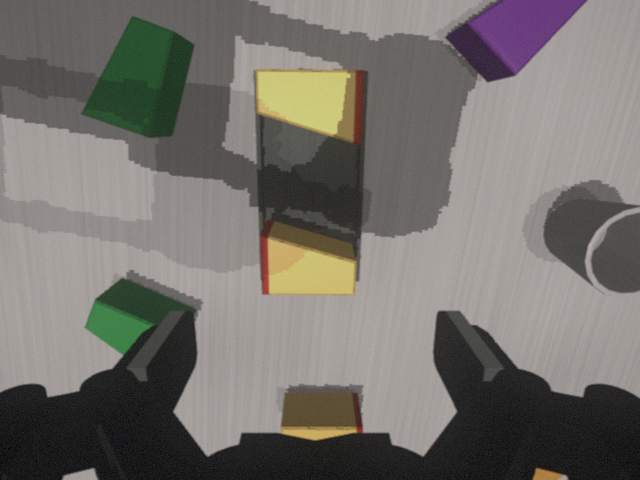

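```bash
sed -i 's/zt=.012/zt=.007/; s/(hsv\[...,0\]>15)&(hsv\[...,0\]<35)/((hsv[...,0]<35)|(hsv[...,0]>172))/' h.py; python3 -c "
from h import *
z=np.load('w10.npz');c=dict(intrinsics=z['K'],world_to_cam=z['W']);p,d=z['p'],z['d']
print(*wedges(c,p,d,.049),sep='\n')
P=cloud(c,d);hsv=cv2.cvtColor(p,cv2.COLOR_BGR2HSV)
print([P[v,u].round(4).tolist() for v,u in((180,310),(90,300),(270,310))])
t=np.load('top0.npz');print(*wedges(calibration('top'),t['p'],t['d'],.047),sep='\n')
# tray rim: pixels of left/right inner+outer edges along rows between wedges
for v in(150,170,190,210):
  g=p[v].mean(1);print(v,[int(x) for x in g[250:270]],[int(x) for x in g[348:370]])
"
```

```text
(np.float64(0.5522), np.float64(-0.1789), np.float64(180.9), np.float64(5.41), np.float64(0.046), 796)
(np.float64(0.5274), np.float64(-0.0393), np.float64(4.5), np.float64(0.74), np.float64(0.0505), 1272)
(np.float64(0.5183), np.float64(0.0654), np.float64(184.8), np.float64(0.29), np.float64(0.0506), 1434)
[[0.523, 0.0133, 0.0058], [0.5127, 0.0701, 0.0506], [0.5283, -0.0386, 0.051]]
(np.float64(0.5228), np.float64(-0.3212), np.float64(47.6), np.float64(1.0), np.float64(0.048), 376)
(np.float64(0.518), np.float64(0.0652), np.float64(185.0), np.float64(1.07), np.float64(0.0491), 378)
(np.float64(0.5265), np.float64(-0.0402), np.float64(5.3), np.float64(1.28), np.float64(0.0491), 390)
(np.float64(0.5375), np.float64(0.2838), np.float64(30.30000000000001), np.float64(1.33), np.float64(0.0446), 398)
150 [141, 139, 142, 146, 143, 137, 108, 83, 81, 75, 69, 53, 42, 47, 53, 69, 77, 79, 77, 79] [54, 53, 58, 55, 56, 56, 57, 55, 51, 48, 43, 45, 50, 55, 58, 53, 74, 88, 102, 100, 99, 103]
170 [82, 83, 83, 85, 86, 86, 76, 59, 52, 56, 57, 45, 41, 42, 50, 48, 49, 47, 50, 41] [57, 52, 51, 59, 55, 57, 54, 56, 54, 48, 47, 47, 52, 51, 57, 71, 91, 96, 97, 101, 102, 102]
190 [82, 81, 85, 84, 80, 86, 81, 69, 57, 47, 47, 49, 43, 48, 44, 45, 47, 48, 44, 52] [45, 45, 40, 45, 46, 46, 47, 47, 45, 44, 45, 51, 57, 53, 58, 76, 79, 81, 83, 79, 85, 91]
210 [143, 142, 142, 140, 140, 142, 139, 133, 102, 60, 49, 51, 51, 40, 41, 54, 70, 79, 80, 75] [48, 43, 46, 45, 45, 43, 45, 46, 50, 41, 44, 48, 47, 54, 70, 82, 84, 78, 84, 83, 84, 95]
```

```bash
python3 -c "
from h import *
z=np.load('w10.npz');c=dict(intrinsics=z['K'],world_to_cam=z['W'])
uv=[(256.3,150),(364.3,150),(256.7,170),(363,170),(257.5,190),(362.7,190),(258,210),(361.7,210)]
q=plane(c,uv,.014)[:,:2];print(np.linalg.norm(q[::2]-q[1::2],axis=1)*1e3)
m=(q[::2]+q[1::2])/2;a=np.radians(4.7);print('tray x at mids',m, ((m-[.5229,.0131])@[np.cos(a),np.sin(a)]*1e3).round(1))
go(.5462,-.1813,.06,5)
"
```

```text
[74.05145795 73.89591223 74.15844797 74.14284382]
tray x at mids [[ 0.52136077  0.0348805 ]
 [ 0.52226636  0.02132684]
 [ 0.52368861  0.00743822]
 [ 0.52479552 -0.00687944]] [0.3 0.  0.3 0.3]
t 10.75 pos [ 0.5291 -0.02    0.1185] h 5.3 tilt -1.000 w 1.00 F [-0.  -0.4  0.3] q6 -0.18-> d(mm) [-162.2    2.2   58.4] roll 0.3
```

>>> {"fn": "step_arm", "kwargs": {"commands": [{"dx": -0.03, "dy": 0.002, "dz": 0, "roll": 0, "fingers": -1}, {"dx": -0.08, "dy": 0.004, "dz": 0, "roll": 0, "fingers": -1}, {"dx": -0.13, "dy": 0.004, "dz": 0, "roll": 0, "fingers": -1}, {"dx": -0.155, "dy": 0.004, "dz": 0, "roll": 0, "fingers": -1}, {"dx": -0.163, "dy": 0.004, "dz": 0.0, "roll": 0, "fingers": -1}, {"dx": -0.163, "dy": 0.004, "dz": 0.0, "roll": 0, "fingers": -1}], "squeeze": 40}}

```text
time: 11.5
tool_pos: [0.548, -0.1818, 0.119]
tcp_rot: [-2.119, -2.318, -0.0]
wrist_force: [0.2, 0.1, 0.1]
width: 0.999
grip_force: 0.0
```

```bash
python3 -c "
from h import *
c,p,d=look('wrist','w11')
W=[w for w in wedges(c,p,d,.045)]
print(*W,sep='\n')
w=min(W,key=lambda w:abs(w[1]+.181))
t=np.array(w[:2])+R(np.radians(w[2]))@[0,-.004];print(t)
go(t[0],t[1],-.03,w[2]-180)
"
```

```text
(np.float64(0.5494), np.float64(-0.1807), np.float64(184.8), np.float64(0.67), np.float64(0.0465), 1272)
(np.float64(0.7032), np.float64(-0.1754), np.float64(109.9), np.float64(2.81), np.float64(0.0493), 986)
(np.float64(0.5291), np.float64(-0.0621), np.float64(185.4), np.float64(6.61), np.float64(0.0504), 1224)
[ 0.54906529 -0.17671403]
t 11.55 pos [ 0.5479 -0.1812  0.119 ] h 5.2 tilt -1.000 w 1.00 F [ 0.  -0.4 -0.8] q6 -0.45-> d(mm) [  4.2   1.6 149. ] roll 0.4
```

>>> {"fn": "step_arm", "kwargs": {"commands": [{"dx": 0.004, "dy": 0.0015, "dz": 0.04, "roll": 0, "fingers": -1}, {"dx": 0.004, "dy": 0.0015, "dz": 0.09, "roll": 0, "fingers": -1}, {"dx": 0.004, "dy": 0.0015, "dz": 0.125, "roll": 0, "fingers": -1}, {"dx": 0.004, "dy": 0.0015, "dz": 0.142, "roll": 0, "fingers": -1}, {"dx": 0.004, "dy": 0.0015, "dz": 0.142, "roll": 0, "fingers": -1}, {"dx": 0.004, "dy": 0.0015, "dz": 0.142, "roll": 0, "fingers": 1}, {"dx": 0.004, "dy": 0.0015, "dz": 0.142, "roll": 0, "fingers": 1}, {"dx": 0.004, "dy": 0.0015, "dz": 0.142, "roll": 0, "fingers": 1}], "squeeze": 40}}

```text
time: 12.55
tool_pos: [0.5514, -0.1785, -0.0205]
tcp_rot: [2.117, 2.316, 0.003]
wrist_force: [-0.1, 0.7, 7.0]
width: 0.721
grip_force: 45.1
```

>>> {"fn": "step_arm", "kwargs": {"commands": [{"dx": 0, "dy": 0, "dz": -0.01, "roll": 0, "fingers": 1}, {"dx": 0, "dy": 0, "dz": -0.04, "roll": 0, "fingers": 1}, {"dx": 0, "dy": 0, "dz": -0.08, "roll": 0, "fingers": 1}, {"dx": 0, "dy": 0, "dz": -0.1, "roll": 0, "fingers": 1}, {"dx": 0, "dy": 0, "dz": -0.1, "roll": 0, "fingers": 1}], "squeeze": 40}}

```text
time: 13.18
tool_pos: [0.5508, -0.1784, 0.0793]
tcp_rot: [2.117, 2.316, 0.002]
wrist_force: [0.6, -0.4, -0.7]
width: 0.719
grip_force: 44.4
```

```bash
cat >> h.py <<'E'
def held(c,p,d,s,zr):  # held wedge: pose of the top face, in the tool frame (mm, deg) too
    P=cloud(c,d);hsv=cv2.cvtColor(p,cv2.COLOR_BGR2HSV)
    m=((hsv[...,0]<35)|(hsv[...,0]>172))&(hsv[...,1]>70)&(hsv[...,2]>35)&(abs(P[...,2]-zr)<.02)&(np.hypot(P[...,0]-s["tool_pos"][0],P[...,1]-s["tool_pos"][1])<.06)
    zt=np.percentile(P[m][:,2],80);print("top z",zt.round(4),"rel TCP",(zt-s["tool_pos"][2]).round(4))
    for w in wedges(c,p,d,zt,.006):
        if np.hypot(w[0]-s["tool_pos"][0],w[1]-s["tool_pos"][1])<.05:
            print(w)
            a,b=[np.degrees(np.arctan2(*(np.polyfit(*k,1)[0],1))) for k in ()] or (0,0)
E
python3 -c "
from h import *
s=read_state();c,p,d=look('wrist','w12')
cv2.imwrite('pics/c12.png',p[150:480,120:520])
held(c,p,d,s,s['tool_pos'][2]+.07)
go(.5244,-.0053,.08,4.75,s)
P=cloud(c,d);M=cv2.Rodrigues(np.array(s['tcp_rot']))[0];L=(P-s['tool_pos'])@M*1e3
for u in(200,210,220,230,410,420,430):
  print(u,[L[v,u].round(0).tolist() for v in range(290,360,10) if L[v,u,2]<-20][:2])
"
```

```text
top z 0.1466 rel TCP 0.0673
(np.float64(0.5512), np.float64(-0.1793), np.float64(184.8), np.float64(0.53), np.float64(0.1463), 2508)
t 13.18 pos [ 0.5508 -0.1784  0.0793] h 5.1 tilt -1.000 w 0.72 F [ 0.6 -0.4 -0.7] q6 -0.45-> d(mm) [174.8 -10.8  -1. ] roll 0.4
200 [[11.0, -36.0, -60.0], [12.0, -34.0, -68.0]]
210 [[12.0, -35.0, -54.0], [12.0, -33.0, -62.0]]
220 [[12.0, -31.0, -54.0], [13.0, -29.0, -63.0]]
230 [[14.0, -29.0, -50.0], [14.0, -27.0, -57.0]]
410 [[12.0, 33.0, -54.0], [13.0, 31.0, -63.0]]
420 [[12.0, 37.0, -54.0], [12.0, 35.0, -62.0]]
430 [[7.0, 41.0, -52.0], [12.0, 36.0, -68.0]]
```

View pics/c12.png

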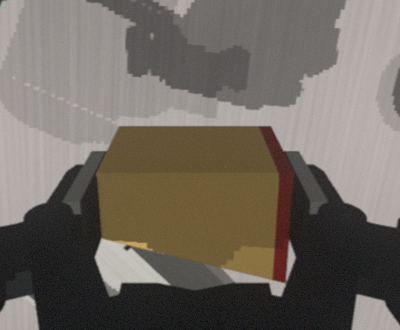

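>>> {"fn": "step_arm", "kwargs": {"commands": [{"dx": 0.02, "dy": -0.001, "dz": 0, "roll": 0, "fingers": 1}, {"dx": 0.055, "dy": -0.003, "dz": 0, "roll": 0, "fingers": 1}, {"dx": 0.095, "dy": -0.006, "dz": 0, "roll": 0, "fingers": 1}, {"dx": 0.135, "dy": -0.008, "dz": 0.01, "roll": 0, "fingers": 1}, {"dx": 0.165, "dy": -0.01, "dz": 0.02, "roll": 0, "fingers": 1}, {"dx": 0.176, "dy": -0.011, "dz": 0.03, "roll": 0, "fingers": 1}, {"dx": 0.176, "dy": -0.011, "dz": 0.035, "roll": 0, "fingers": 1}, {"dx": 0.176, "dy": -0.011, "dz": 0.035, "roll": 0, "fingers": 1}], "squeeze": 40}}

```text
time: 14.22
tool_pos: [0.522, -0.004, 0.0414]
tcp_rot: [-2.119, -2.318, 0.002]
wrist_force: [-0.5, -0.6, -0.4]
width: 0.72
grip_force: 44.4
```

```bash
python3 -c "
from h import *
s=read_state();c,p,d=look('wrist','w13')
held(c,p,d,s,s['tool_pos'][2]+.067)
print(*wedges(c,p,d,.049,.006),sep='\n')
go(.5247-.0003,-.0048+.0010,0,4.75,s)
"
```

```text
top z 0.1087 rel TCP 0.0673
(np.float64(0.5228), np.float64(-0.0049), np.float64(184.9), np.float64(0.53), np.float64(0.1084), 2522)
(np.float64(0.5184), np.float64(0.0653), np.float64(184.9), np.float64(0.15), np.float64(0.0506), 1966)
t 14.22 pos [ 0.522  -0.004   0.0414] h 5.1 tilt -1.000 w 0.72 F [-0.5 -0.6 -0.4] q6 -0.14-> d(mm) [-0.1  2.4 41.4] roll 0.4
```

>>> {"fn": "step_arm", "kwargs": {"commands": [{"dx": 0, "dy": 0.002, "dz": 0.0, "roll": 0, "fingers": 1}, {"dx": 0, "dy": 0.002, "dz": 0.01, "roll": 0, "fingers": 1}, {"dx": 0, "dy": 0.002, "dz": 0.02, "roll": 0, "fingers": 1}, {"dx": 0, "dy": 0.002, "dz": 0.03, "roll": 0, "fingers": 1}, {"dx": 0, "dy": 0.002, "dz": 0.04, "roll": 0, "fingers": 1}, {"dx": 0, "dy": 0.002, "dz": 0.05, "roll": 0, "fingers": 1}, {"dx": 0, "dy": 0.002, "dz": 0.05, "roll": 0, "fingers": 1}], "squeeze": 40}}

```text
time: 15.15
tool_pos: [0.5234, -0.0032, -0.009]
tcp_rot: [-2.118, -2.317, 0.002]
wrist_force: [-0.7, -0.2, -1.6]
width: 0.72
grip_force: 44.4
```

```bash
python3 -c "
from h import *
s=read_state();c,p,d=look('wrist','w14')
held(c,p,d,s,s['tool_pos'][2]+.067)
go(.522,-.004,-.0175,4.75,s)
"
```

```text
top z 0.0582 rel TCP 0.0672
(np.float64(0.5242), np.float64(-0.0043), np.float64(184.9), np.float64(0.6), np.float64(0.058), 2486)
t 15.15 pos [ 0.5234 -0.0032 -0.009 ] h 5.1 tilt -1.000 w 0.72 F [-0.7 -0.2 -1.6] q6 -0.14-> d(mm) [-0.7 -1.5  8.5] roll 0.4
```

>>> {"fn": "step_arm", "kwargs": {"commands": [{"dx": 0, "dy": 0, "dz": 0.004, "roll": 0, "fingers": 1}, {"dx": 0, "dy": 0, "dz": 0.008, "roll": 0, "fingers": 1}, {"dx": 0, "dy": 0, "dz": 0.008, "roll": 0, "fingers": 1}, {"dx": 0, "dy": 0, "dz": 0.008, "roll": 0, "fingers": 1}], "squeeze": 40}}

```text
time: 15.7
tool_pos: [0.5246, -0.0033, -0.0157]
tcp_rot: [2.12, 2.319, 0.0]
wrist_force: [-0.4, 0.0, -0.1]
width: 0.716
grip_force: 44.4
```

```bash
python3 -c "
from h import *
s=read_state();c,p,d=look('wrist','w15')
held(c,p,d,s,s['tool_pos'][2]+.067)
go(.522,-.004,-.0175,4.75,s)
"
```

```text
top z 0.0516 rel TCP 0.0672
(np.float64(0.5249), np.float64(-0.0081), np.float64(188.4), np.float64(5.68), np.float64(0.0514), 2892)
t 15.70 pos [ 0.5246 -0.0033 -0.0157] h 5.1 tilt -1.000 w 0.72 F [-0.4  0.  -0.1] q6 -0.14-> d(mm) [-0.5 -2.7  1.8] roll 0.4
```

>>> {"fn": "step_arm", "kwargs": {"commands": [{"dx": -0.001, "dy": 0, "dz": 0.001, "roll": 0, "fingers": 1}, {"dx": -0.001, "dy": 0, "dz": 0.002, "roll": 0, "fingers": 1}, {"dx": -0.001, "dy": 0, "dz": 0.002, "roll": 0, "fingers": 1}, {"dx": -0.001, "dy": 0, "dz": 0.002, "roll": 0, "fingers": -1}, {"dx": -0.001, "dy": 0, "dz": 0.002, "roll": 0, "fingers": -1}, {"dx": -0.001, "dy": 0, "dz": 0.002, "roll": 0, "fingers": -1}, {"dx": -0.001, "dy": 0, "dz": 0.002, "roll": 0, "fingers": -1}], "squeeze": 40}}

```text
time: 16.62
tool_pos: [0.5246, -0.0043, -0.0179]
tcp_rot: [-2.12, -2.319, 0.0]
wrist_force: [0.1, -0.4, -1.3]
width: 0.996
grip_force: 0.0
```

>>> {"fn": "step_arm", "kwargs": {"commands": [{"dx": 0, "dy": 0, "dz": -0.02, "roll": 0, "fingers": -1}, {"dx": 0, "dy": 0, "dz": -0.06, "roll": 0, "fingers": -1}, {"dx": 0, "dy": 0, "dz": -0.11, "roll": 0, "fingers": -1}, {"dx": 0, "dy": 0, "dz": -0.135, "roll": 0, "fingers": -1}, {"dx": 0, "dy": 0, "dz": -0.135, "roll": 0, "fingers": -1}, {"dx": 0, "dy": 0, "dz": -0.135, "roll": 0, "fingers": -1}], "squeeze": 40}}

```text
time: 17.38
tool_pos: [0.5237, -0.0042, 0.116]
tcp_rot: [-2.119, -2.318, 0.002]
wrist_force: [-0.4, -0.3, -0.6]
width: 0.997
grip_force: 0.0
```

```bash
python3 -c "
from h import *
s=read_state();c,p,d=look('wrist','w16')
P=cloud(c,d)
print(*wedges(c,p,d,.049,.006),sep='\n')
go(.535,.24,.12,30,s)
"
```

```text
(np.float64(0.5262), np.float64(-0.0234), np.float64(276.3), np.float64(11.41), np.float64(0.0504), 1616)
(np.float64(0.5183), np.float64(0.0654), np.float64(184.7), np.float64(0.22), np.float64(0.0506), 1364)
t 17.38 pos [ 0.5237 -0.0042  0.116 ] h 5.1 tilt -1.000 w 1.00 F [-0.4 -0.3 -0.6] q6 -0.15-> d(mm) [242.2  33.2  -4. ] roll -24.9
```

View pics/w16.png

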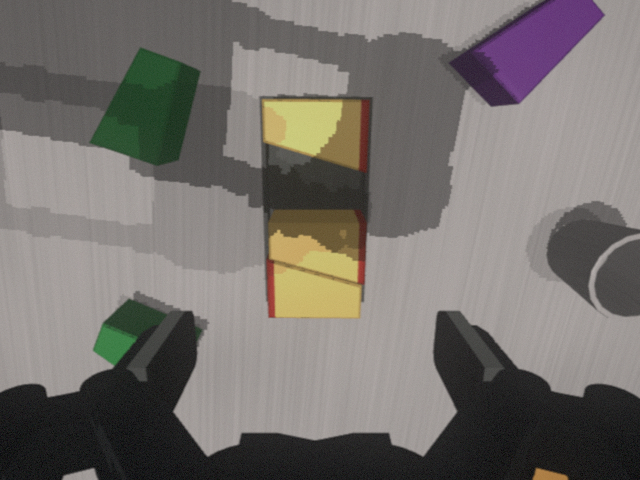

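>>> {"fn": "step_arm", "kwargs": {"commands": [{"dx": 0.03, "dy": 0.004, "dz": 0, "roll": -3, "fingers": -1}, {"dx": 0.08, "dy": 0.012, "dz": 0, "roll": -8, "fingers": -1}, {"dx": 0.135, "dy": 0.02, "dz": 0, "roll": -14, "fingers": -1}, {"dx": 0.19, "dy": 0.028, "dz": 0, "roll": -20, "fingers": -1}, {"dx": 0.24, "dy": 0.035, "dz": 0, "roll": -25, "fingers": -1}, {"dx": 0.27, "dy": 0.039, "dz": 0, "roll": -25, "fingers": -1}, {"dx": 0.282, "dy": 0.041, "dz": 0, "roll": -25, "fingers": -1}, {"dx": 0.282, "dy": 0.041, "dz": 0, "roll": -25, "fingers": -1}], "squeeze": 40}}

```text
time: 18.42
tool_pos: [0.5395, 0.2799, 0.1158]
tcp_rot: [-1.566, -2.722, 0.004]
wrist_force: [-0.2, -0.1, 0.1]
width: 1.0
grip_force: 0.0
```

>>> {"fn": "step_arm", "kwargs": {"commands": [{"dx": 0, "dy": 0, "dz": 0, "roll": 0, "fingers": -1}, {"dx": 0, "dy": 0, "dz": 0, "roll": 0, "fingers": -1}], "squeeze": 40}}

```text
time: 18.68
tool_pos: [0.5403, 0.2789, 0.1172]
tcp_rot: [1.57, 2.721, -0.001]
wrist_force: [-0.1, 0.1, 0.4]
width: 0.998
grip_force: 0.0
```

```bash
python3 -c "
from h import *
s=read_state();c,p,d=look('wrist','w17')
W=wedges(c,p,d,.045);print(*W,sep='\n')
w=min(W,key=lambda w:np.hypot(w[0]-.5375,w[1]-.2838))
t=np.array(w[:2])+R(np.radians(w[2]))@[0,-.004]
go(t[0],t[1],-.023,w[2],s)
"
```

```text
(np.float64(0.5375), np.float64(0.2864), np.float64(29.399999999999977), np.float64(0.44), np.float64(0.0466), 1284)
t 18.68 pos [0.5403 0.2789 0.1172] h 30.1 tilt -1.000 w 1.00 F [-0.1  0.1  0.4] q6 -0.09-> d(mm) [  3.9   1.3 140.2] roll 0.7
```

>>> {"fn": "step_arm", "kwargs": {"commands": [{"dx": 0.004, "dy": 0.0015, "dz": 0.04, "roll": 0.7, "fingers": -1}, {"dx": 0.004, "dy": 0.0015, "dz": 0.09, "roll": 0.7, "fingers": -1}, {"dx": 0.004, "dy": 0.0015, "dz": 0.125, "roll": 0.7, "fingers": -1}, {"dx": 0.004, "dy": 0.0015, "dz": 0.14, "roll": 0.7, "fingers": -1}, {"dx": 0.004, "dy": 0.0015, "dz": 0.14, "roll": 0.7, "fingers": -1}, {"dx": 0.004, "dy": 0.0015, "dz": 0.14, "roll": 0.7, "fingers": 1}, {"dx": 0.004, "dy": 0.0015, "dz": 0.14, "roll": 0.7, "fingers": 1}, {"dx": 0.004, "dy": 0.0015, "dz": 0.14, "roll": 0.7, "fingers": 1}], "squeeze": 40}}

```text
time: 19.73
tool_pos: [0.5415, 0.2854, -0.0204]
tcp_rot: [1.583, 2.711, 0.005]
wrist_force: [0.4, 0.2, 7.0]
width: 0.718
grip_force: 45.4
```

>>> {"fn": "step_arm", "kwargs": {"commands": [{"dx": 0, "dy": 0, "dz": -0.01, "roll": 0, "fingers": 1}, {"dx": 0, "dy": 0, "dz": -0.04, "roll": 0, "fingers": 1}, {"dx": 0, "dy": 0, "dz": -0.08, "roll": 0, "fingers": 1}, {"dx": 0, "dy": 0, "dz": -0.1, "roll": 0, "fingers": 1}, {"dx": 0, "dy": 0, "dz": -0.1, "roll": 0, "fingers": 1}], "squeeze": 40}}

```text
time: 20.35
tool_pos: [0.541, 0.2852, 0.0794]
tcp_rot: [1.583, 2.711, 0.005]
wrist_force: [0.9, 0.5, -1.1]
width: 0.715
grip_force: 44.6
```

```bash
python3 -c "
from h import *
s=read_state();c,p,d=look('wrist','w18')
held(c,p,d,s,s['tool_pos'][2]+.067)
go(.5216,.0321,.08,4.75,s)
"
```

```text
top z 0.1466 rel TCP 0.0672
(np.float64(0.54), np.float64(0.2894), np.float64(29.100000000000023), np.float64(0.49), np.float64(0.1462), 2590)
t 20.35 pos [0.541  0.2852 0.0794] h 29.4 tilt -1.000 w 0.71 F [ 0.9  0.5 -1.1] q6 -0.07-> d(mm) [-210.9 -141.3   -1.1] roll 24.7
```

>>> {"fn": "step_arm", "kwargs": {"commands": [{"dx": -0.016, "dy": -0.011, "dz": 0, "roll": 4, "fingers": 1}, {"dx": -0.05, "dy": -0.034, "dz": 0, "roll": 8, "fingers": 1}, {"dx": -0.085, "dy": -0.057, "dz": 0, "roll": 13, "fingers": 1}, {"dx": -0.12, "dy": -0.08, "dz": 0, "roll": 18, "fingers": 1}, {"dx": -0.155, "dy": -0.104, "dz": 0, "roll": 22, "fingers": 1}, {"dx": -0.19, "dy": -0.127, "dz": 0, "roll": 24.3, "fingers": 1}, {"dx": -0.21, "dy": -0.141, "dz": 0.01, "roll": 24.3, "fingers": 1}, {"dx": -0.216, "dy": -0.145, "dz": 0.02, "roll": 24.3, "fingers": 1}], "squeeze": 40}}

```text
time: 21.4
tool_pos: [0.5176, 0.0239, 0.055]
tcp_rot: [-2.12, -2.315, 0.004]
wrist_force: [0.1, 0.5, -1.6]
width: 0.717
grip_force: 44.6
```

>>> {"fn": "step_arm", "kwargs": {"commands": [{"dx": 0, "dy": 0, "dz": 0.01, "roll": 0, "fingers": 1}, {"dx": 0, "dy": 0, "dz": 0.015, "roll": 0, "fingers": 1}, {"dx": 0, "dy": 0, "dz": 0.015, "roll": 0, "fingers": 1}], "squeeze": 40}}

```text
time: 21.78
tool_pos: [0.5189, 0.026, 0.0415]
tcp_rot: [-2.117, -2.319, 0.001]
wrist_force: [0.2, -0.2, -0.3]
width: 0.718
grip_force: 44.6
```

```bash
python3 -c "
from h import *
s=read_state();c,p,d=look('wrist','w19')
held(c,p,d,s,s['tool_pos'][2]+.067)
print(*wedges(c,p,d,.049,.006),sep='\n')
go(.5210,.0258,-.0175,5.05,s)
"
```

```text
top z 0.1088 rel TCP 0.0673
(np.float64(0.5198), np.float64(0.0306), np.float64(4.899999999999977), np.float64(0.46), np.float64(0.1085), 2538)
(np.float64(0.5264), np.float64(-0.041), np.float64(203.9), np.float64(4.45), np.float64(0.0504), 1392)
(np.float64(0.5183), np.float64(0.0656), np.float64(184.8), np.float64(0.24), np.float64(0.0506), 1876)
t 21.77 pos [0.5189 0.026  0.0415] h 5.2 tilt -1.000 w 0.72 F [ 0.2 -0.2 -0.3] q6 -0.09-> d(mm) [-0.4  2.1 59. ] roll 0.2
```

>>> {"fn": "step_arm", "kwargs": {"commands": [{"dx": -0.001, "dy": 0.002, "dz": 0.0, "roll": 0.1, "fingers": 1}, {"dx": -0.001, "dy": 0.002, "dz": 0.008, "roll": 0.1, "fingers": 1}, {"dx": -0.001, "dy": 0.002, "dz": 0.016, "roll": 0.1, "fingers": 1}, {"dx": -0.001, "dy": 0.002, "dz": 0.024, "roll": 0.1, "fingers": 1}, {"dx": -0.001, "dy": 0.002, "dz": 0.032, "roll": 0.1, "fingers": 1}, {"dx": -0.001, "dy": 0.002, "dz": 0.04, "roll": 0.1, "fingers": 1}, {"dx": -0.001, "dy": 0.002, "dz": 0.048, "roll": 0.1, "fingers": 1}, {"dx": -0.001, "dy": 0.002, "dz": 0.05, "roll": 0.1, "fingers": 1}], "squeeze": 40}}

```text
time: 22.82
tool_pos: [0.5208, 0.0243, -0.0086]
tcp_rot: [-2.121, -2.316, 0.001]
wrist_force: [0.1, -0.2, -0.7]
width: 0.712
grip_force: 44.6
```

>>> {"fn": "step_arm", "kwargs": {"commands": [{"dx": 0, "dy": 0, "dz": 0.004, "roll": 0, "fingers": 1}, {"dx": 0, "dy": 0, "dz": 0.008, "roll": 0, "fingers": 1}, {"dx": 0, "dy": 0, "dz": 0.01, "roll": 0, "fingers": 1}, {"dx": 0, "dy": 0, "dz": 0.01, "roll": 0, "fingers": 1}, {"dx": 0, "dy": 0, "dz": 0.01, "roll": 0, "fingers": 1}], "squeeze": 40}}

```text
time: 23.45
tool_pos: [0.5217, 0.0242, -0.0164]
tcp_rot: [2.122, 2.317, -0.0]
wrist_force: [-4.9, 0.6, 8.9]
width: 0.719
grip_force: 45.8
```

```bash
python3 -c "
from h import *
s=read_state();c,p,d=look('wrist','w20')
held(c,p,d,s,s['tool_pos'][2]+.067)
go(.5210,.0258,-.0175,5.05,s)
"
```

```text
top z 0.051 rel TCP 0.0673
(np.float64(0.5238), np.float64(0.0214), np.float64(356.7), np.float64(6.69), np.float64(0.0506), 3080)
(np.float64(0.5182), np.float64(0.066), np.float64(184.6), np.float64(0.35), np.float64(0.0506), 2796)
t 23.45 pos [ 0.5217  0.0242 -0.0164] h 5.0 tilt -1.000 w 0.72 F [-4.9  0.6  8.9] q6 -0.09-> d(mm) [ 1.6 -0.6  1.1] roll -0.0
```

Resting on the floor (top at floor-referenced height, contact force 9 N). Release and check.

>>> {"fn": "step_arm", "kwargs": {"commands": [{"dx": 0, "dy": 0, "dz": 0, "roll": 0, "fingers": -1}, {"dx": 0, "dy": 0, "dz": 0, "roll": 0, "fingers": -1}, {"dx": 0, "dy": 0, "dz": 0, "roll": 0, "fingers": -1}, {"dx": 0, "dy": 0, "dz": 0, "roll": 0, "fingers": -1}, {"dx": 0, "dy": 0, "dz": -0.03, "roll": 0, "fingers": -1}, {"dx": 0, "dy": 0, "dz": -0.08, "roll": 0, "fingers": -1}, {"dx": 0, "dy": 0, "dz": -0.135, "roll": 0, "fingers": -1}, {"dx": 0, "dy": 0, "dz": -0.135, "roll": 0, "fingers": -1}], "squeeze": 40}}

```text
time: 24.5
tool_pos: [0.5263, 0.0242, 0.1231]
tcp_rot: [2.116, 2.311, 0.012]
wrist_force: [0.1, -0.0, -0.4]
width: 0.998
grip_force: 0.0
```

```bash
python3 -c "
from h import *
s=read_state();c,p,d=look('wrist','w21');print(s['time'],s['tool_pos'],s['width'])
P=cloud(c,d);a=np.radians(4.75);L=(P[...,:2]-[.5232,.0131])@R(a)
for y in(-.053,-.0185,.0175,.053):
  z=[]
  for x in(-.02,0,.02):
    m=(np.hypot(L[...,0]-x,L[...,1]-y)<.004)&(P[...,2]>.02);z.append(P[m][:,2].mean().round(4))
  print(y,z)
m=(abs(P[...,2]-.0505)<.005)&(abs(L[...,0])<.045)&(abs(L[...,1])<.08)
print('x',np.percentile(L[m][:,0],[.5,99.5]),'y',np.percentile(L[m][:,1],[.5,99.5]))
cv2.imwrite('pics/c21.png',cv2.resize(p[60:360,200:440],None,fx=2,fy=2))
t,dt=read_camera('top');t0=np.load('top0.npz')
for n,(u,v) in dict(m1=(229,155),cup=(309,176),m2=(383,183)).items():print(n,cv2.absdiff(t,t0['p'])[v-25:v+25,u-25:u+25].mean())
"
```

```text
24.5 [0.52628497 0.02424702 0.12309793] 0.9980322673581624
-0.053 [np.float64(0.0505), np.float64(0.0505), np.float64(0.0505)]
-0.0185 [np.float64(0.0507), np.float64(0.0504), np.float64(0.0505)]
0.0175 [np.float64(0.0505), np.float64(0.1028), np.float64(0.0731)]
0.053 [np.float64(0.0506), np.float64(0.0505), np.float64(0.0507)]
x [-0.03090258  0.03103951] y [-0.06815174  0.06866121]
m1 6.107066666666666
cup 6.282666666666667
m2 6.058933333333333
```

View pics/c21.png

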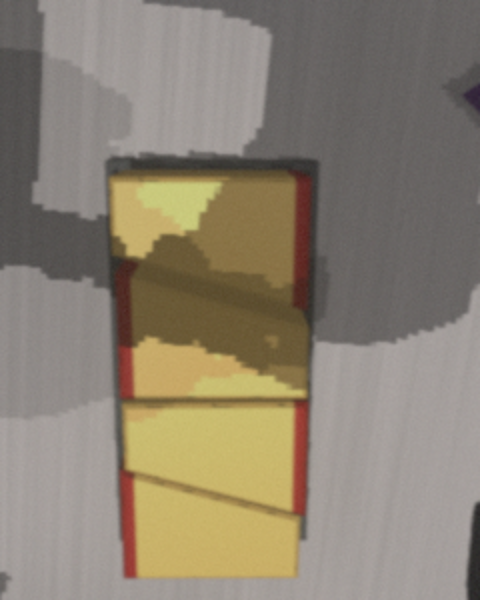

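```bash
python3 -c "
from workcell import *
print(finish_job())"
```

```text
the job is handed in; nothing more can be done
None
```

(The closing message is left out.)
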